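# Advance the mirror stage by one turn of its hand wheel

## Task

The mirror on the linear stage has to move on by one turn of the stage's hand wheel. With the fingers, push the wheel round clockwise (seen from above) by its upright orange handle through exactly one full turn, so that the handle comes back over the red mark on the white dial, and do not wind on past the mark. Only push the handle, gently, and do not grip it; leave the lens tube, the dropper bottle and the post holder standing where they are, and finish with the hand clear.

Things in the scene. Friction and masses are not known exactly. Their poses are not given: they have to be found in the camera images.
- stage: linear stage fixed to the bench: dark base plate 74 mm wide and 285 mm long with a grey gearbox 50 mm high. Origin on the bench right under the wheel's axis; its own +y runs along the rail, away from the gearbox (base plate from y = -44 to +241 mm). A mirror in a black mount stands on the carriage (top about 99 mm above the bench, 130 mm from the wheel axis at the start, 170 mm after one turn).
- gearhead: fixed round head on the gearbox with a white dial, diameter 148 mm, its face 78 mm above the bench. Origin on the wheel's vertical axis, 50 mm above the bench; its own +x points from the axis to the red mark on the dial, z up. It may be mounted in any direction.
- wheel (a joint): angle of the dark hand wheel about its vertical axis, rad: 0 at the start (handle over the red mark), growing clockwise seen from above, 6.283 after one turn. The direction from the axis to the handle is the gearhead's +x turned clockwise by this angle. Rim: ring of mean diameter 116 mm, bar 12 mm thick, top 98 mm above the bench; hub top 102 mm. Plain friction: it takes about 2 to 3 N at the handle to move and stays where it is left. It could turn on to 9 rad.
- carriage (a joint): travel of the carriage with the mirror along the stage's +y, m: 0 at the start, 0.040 after one turn; driven by the wheel.
- handle: upright orange handle on the rim above a spoke, a sleeve that spins freely about its own upright axis, 18 mm in diameter, 58 mm from the wheel's axis. Origin at its foot, 98 mm above the bench; it stands 48 mm high (top at 146 mm).
- handle_top (a point): centre of the top of the orange handle, 146 mm above the bench.
- lens_tube: loose black tube 30 mm in diameter, 45 mm high, standing behind the stage (farther from the robot); origin under its centre. Leave alone.
- dropper_bottle: loose brown dropper bottle 30 mm in diameter, 88 mm high, standing to the right of the wheel; origin under its centre. Leave alone.
- post_holder: loose black post holder 32 x 47 mm, 61 mm high, with a cream thumb screw, standing to the left beyond the end of the stage; origin under its centre. Leave alone.

How it is judged:
By the outcome, as a careful person would: the job done as asked, in the order asked, and still so for the second after the job is handed in, with the robot touching nothing.
It also fails if it takes over 51 s, if anything falls off the work surface, if the arm or the gripper's body presses on something with over 40 N, if the wrist force passes 120 N, or if a joint passes its speed limit or range.

## Robot

A 6-joint arm with a two-finger parallel gripper is mounted at the origin on a cart in front of the work surface, level with it; the furniture and walls round the work are solid. World frame = base frame: x ahead of the robot, y to its left, z up, the work surface at z = 0. Lengths are in m, angles in rad, forces in N, time in s.
With the tool pointing down it reaches from about 0.275 to 0.85 m from the base axis. Payload 19 kg.
Tool frame: the origin (TCP) lies at the very end of the fingers, on their centre line; the grasp point (between the pads) lies 19 mm behind it; z points along the fingers, y is the direction in which the jaws open and shut (so a half turn about z gives the same grasp; the last joint's range is limited). The gripper opens to 85 mm and grips with 20 to 120 N. Pads are 22 mm wide; open, the fingers measure 114 mm over their backs; the gripper's body (76 mm by 85 mm) begins 54 mm behind the grasp point. The pads swing forward as they close: fully open they stand 13 mm farther back than shut.
Start: joints at [1.139, 0.15, 1.437, -0, 1.554, -0.134], TCP at [0.169, 0.55, 0.231] pointing down, gripper open.
Joint ranges: [-2.8, 2.8], [-0.68, 2.1], [0.12, 2.68], [-1.39, 4.53], [0.16, 2.79], [-2.81, 2.81]. Speed limits (rad/s): [1.89, 1.89, 2.22, 3.01, 3.01, 3.01].

## Interface

Orientations are given as a unit quaternion [w, x, y, z].
In Python, from station import robot, cams, job_done gives the robot as it stands.
- The arm moves only by the tool step_arm, never from a script. Its argument "increments" is one flat list of numbers, 7 for each row, row after row: the shift along the tool's x, y, z in cm, then the turn, a rotation vector about the tool's x, y, z in degrees, then the finger opening in cm, from 0 to 8.54. A call has 1 to 12 rows; each row is the pose to reach, as a shift and turn from the pose commanded when the call began, along the tool's axes at that moment; what a row does not reach only later rows make up. A row lasts 1/12 s, in which the tool goes at most 41.7 mm and 7.16 degrees, less where a joint would pass 70% of its speed; a pose out of reach is approached as far as the arm can. A call with a gripper value outside its range is refused whole. The fingers move at their own pace and stop on an object; "grip_force" is the grip in N (left out, the last holds). Time passes only in rows, so rows that repeat a pose let the fingers close. It gives the time, the measured TCP pose, the force and the opening at its end, in the units of the state.
- robot.observe(): the state, without advancing time (a new reading comes with each control period).
- cams.capture(name): name is "scene" or "top" or "wrist"; returns the picture (384x512x3 uint8, red, green, blue); there is no depth.
- cams.calibration(name): a dict with "mtx" (3x3 intrinsics, pixels), "R" (3x3) and "t" (3): a world point X has camera coordinates R X + t; the wrist camera has in their place "tool_from_camera" (4x4, takes a point from camera to tool coordinates, whose origin is the TCP and whose axes are the flange's). Camera axes: x right, y down, z forward; pixel columns grow to the right and rows downward; lengths in m; the calibration is good to about 2 mm. A picture is of the moment at which its call begins: read the wrist's pose just before it. calibration takes no time and is no camera call.
- job_done(): hands the job in, once; it reports no verdict.
The state is a dict: "time": time; "joint_pos": joint angles; "joint_vel": joint speeds; "joint_torque": joint torques, N m; "tcp_pos": TCP position; "orientation": TCP orientation; "force": force on the tool from outside, world axes, zero at the start; "torque": the same for the moment, N m; "finger_gap": opening from 0.0 (shut) to 1.0 (fully open).
Only numpy, scipy, OpenCV 4.12 (cv2) and the standard library are available. Lean on these libraries where they do the work, as an engineer would, in place of code of your own. Each camera call takes 0.05 s, during which the arm holds its last target.

## Working session

There is one attempt and no reset: what is moved stays moved. The work goes in short steps, Python scripts to look and compute and a tool call to move; the robot and the scene stay as the last step left them, time stands still between calls to the robot, and variables do not carry over. Pictures are saved under pics/ and viewed, and the job is handed in when it is done.

Besides the shell and the picture viewer there is one more tool, called by a JSON object that holds its "method" and its "body", one argument or row to a line. step_arm: Moves the arm, as the interface text tells. Its arguments: {"type":"object","properties":{"increments":{"type":"array"},"grip_force":{"type":"number"}},"required":["increments"]}

```bash
mkdir -p pics; ls; python3 - <<'E'
from station import robot,cams
import cv2
print(robot.observe())
for n in ("scene","top","wrist"):
    im=cams.capture(n); cv2.imwrite(f"pics/{n}0.png",im[:,:,::-1]); c=cams.calibration(n); print(n,c)
E
```

```text
pics
{'time': 0.0, 'joint_pos': array([ 1.13900331e+00,  1.50967440e-01,  1.43801548e+00,  7.84690127e-06,
        1.55385081e+00, -1.34008962e-01]), 'joint_vel': array([ 0.00044457, -0.0003455 , -0.00041259,  0.00080154, -0.00050442,
       -0.00029002]), 'joint_torque': array([-2.97560007e-03, -7.13068485e+01, -5.70863092e+01, -5.03651318e-04,
        8.63099413e-03, -7.15885812e-05]), 'tcp_pos': array([0.16861849, 0.54944976, 0.23069379]), 'orientation': array([-1.76985681e-04,  1.48342550e-01,  9.88935844e-01, -5.94777232e-04]), 'force': array([-0.19575961, -0.03497262,  0.26771205]), 'torque': array([0.03967026, 0.02003748, 0.02564239]), 'finger_gap': 1.0000914037357451}
scene {'mtx': array([[457.38632705,   0.        , 259.30934858],
       [  0.        , 457.38632705, 193.66082861],
       [  0.        ,   0.        ,   1.        ]]), 'R': array([[ 0.69118114, -0.72262298,  0.00920173],
       [-0.56365506, -0.54701132, -0.61892777],
       [ 0.45228487,  0.4226046 , -0.78539401]]), 't': array([-0.30872454,  0.43078014,  0.87521622])}
top {'mtx': array([[369.95205922,   0.    
[... 156 characters left out ...]
993611,  0.00930868],
       [-0.99870499,  0.0059352 , -0.05052846],
       [ 0.05046998, -0.00962069, -0.99867924]]), 't': array([0.10594147, 0.5491281 , 1.10009497])}
wrist {'mtx': array([[329.19911433,   0.        , 256.30136647],
       [  0.        , 329.19911433, 190.57847843],
       [  0.        ,   0.        ,   1.        ]]), 'tool_from_camera': array([[ 2.37622658e-04, -9.59151429e-01, -2.82893055e-01,
         7.29334032e-02],
       [ 9.99999790e-01,  5.73264677e-05,  6.45607381e-04,
         4.62784781e-04],
       [-6.03017983e-04, -2.82893149e-01,  9.59151241e-01,
        -1.42794910e-01],
       [ 0.00000000e+00,  0.00000000e+00,  0.00000000e+00,
         1.00000000e+00]])}
```

View pics/top0.png

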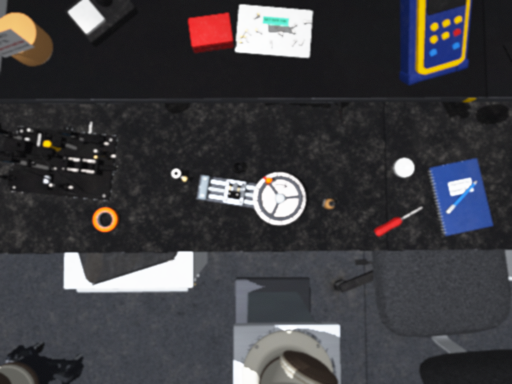

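View pics/scene0.png

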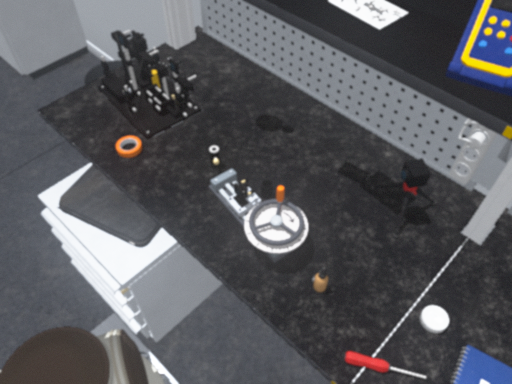

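View pics/wrist0.png

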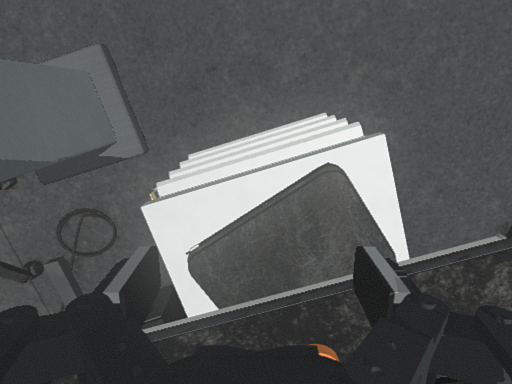

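```bash
cat > h.py <<'E'
import numpy as np,cv2
from station import robot,cams
def ray(n,u,v):
    c=cams.calibration(n); d=c['R'].T@np.linalg.inv(c['mtx'])@np.array([u,v,1.]); o=-c['R'].T@c['t']; return o,d/np.linalg.norm(d)
def onz(n,u,v,z):
    o,d=ray(n,u,v); return o+d*(z-o[2])/d[2]
def proj(n,X):
    c=cams.calibration(n); p=c['mtx']@(c['R']@np.asarray(X,float)+c['t']); return p[:2]/p[2]
def orange(im,box=None):
    hsv=cv2.cvtColor(im,cv2.COLOR_RGB2HSV)
    m=cv2.inRange(hsv,(5,150,120),(18,255,255))
    return m
E
python3 - <<'E'
from h import *
for n,(x0,x1,y0,y1) in dict(top=(235,320,160,235),scene=(190,340,160,310)).items():
    im=cv2.imread(f'pics/{n}0.png')[:,:,::-1].copy()
    cv2.imwrite(f'pics/{n}0z.png',cv2.resize(im[y0:y1,x0:x1],None,fx=5,fy=5,interpolation=cv2.INTER_CUBIC)[:,:,::-1])
    m=orange(im); ys,xs=np.nonzero(m[y0:y1,x0:x1]); print(n,'orange',len(xs),xs.min()+x0,xs.max()+x0,ys.min()+y0,ys.max()+y0,xs.mean()+x0,ys.mean()+y0)
    g=((im.min(2)>170)*255).astype(np.uint8); sub=g[y0:y1,x0:x1]
    cs,_=cv2.findContours(sub,cv2.RETR_EXTERNAL,cv2.CHAIN_APPROX_NONE)
    c=max(cs,key=cv2.contourArea); h=cv2.convexHull(c); e=cv2.fitEllipse(h); print(e,x0,y0)
    u,v=e[0][0]+x0,e[0][1]+y0
    print('centre',onz(n,u,v,.078))
    # fit circle of hull points on plane
    P=np.array([onz(n,p[0][0]+x0,p[0][1]+y0,.078)[:2] for p in h])
    A=np.c_[2*P,np.ones(len(P))]; s=np.linalg.lstsq(A,(P**2).sum(1),rcond=None)[0]; print('circ',s[:2],np.sqrt(s[2]+s[:2]@s[:2]))
E
```

```text
top orange 25 265 272 178 183 268.12 180.32
((44.833499908447266, 37.87194061279297), (36.82487106323242, 37.79747772216797), 171.89149475097656) 235 160
centre [0.52824822 0.02199934 0.078     ]
circ [0.5283957  0.02198962] 0.05284050567390962
scene orange 111 276 284 185 200 279.7927927927928 192.2072072072072
((87.18556213378906, 62.10085678100586), (30.693771362304688, 44.005924224853516), 92.64289093017578) 190 160
centre [0.53444949 0.02724123 0.078     ]
circ [0.53216976 0.02572967] 0.04978692545123602
```

View pics/top0z.png

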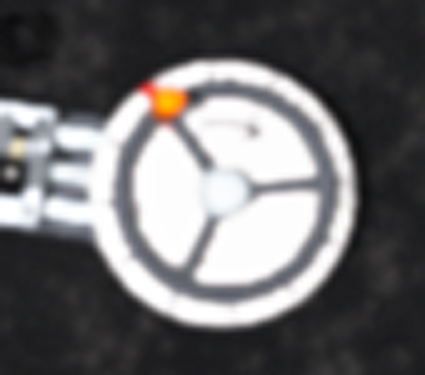

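View pics/scene0z.png

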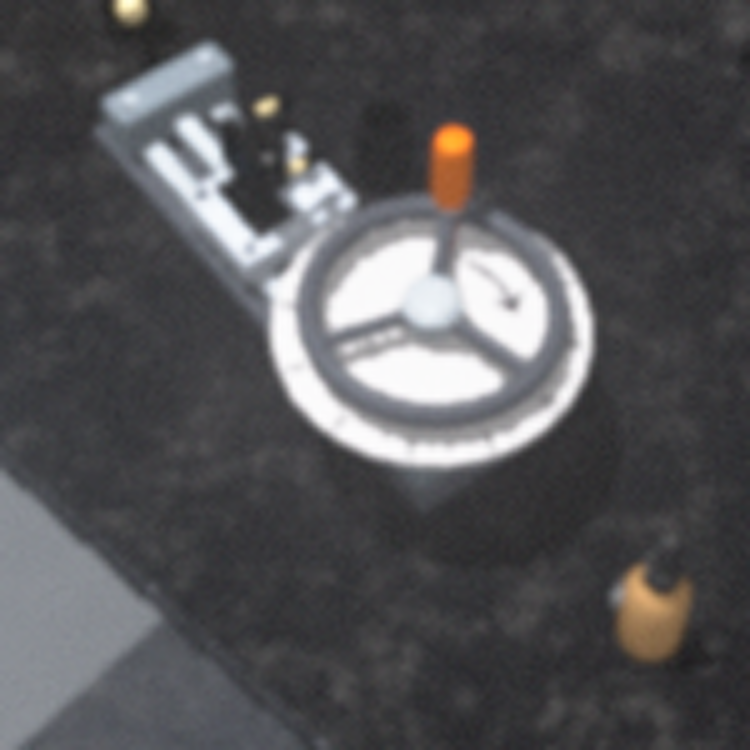

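```bash
python3 - <<'E'
from h import *
def circ(P):
    A=np.c_[2*P,np.ones(len(P))]; s=np.linalg.lstsq(A,(P**2).sum(1),rcond=None)[0]; return s[:2],np.sqrt(s[2]+s[:2]@s[:2])
g0=np.array([0.5284,0.022])
for n in ('top','scene'):
    im=cv2.imread(f'pics/{n}0.png').min(2).astype(np.float32)
    big=cv2.GaussianBlur(im,(0,0),.6)
    c=g0.copy()
    for it in range(4):
        P=[]
        for a in np.radians(np.arange(0,360,4)):
            rs=np.arange(.066,.084,.0005)
            uv=np.array([proj(n,[c[0]+r*np.cos(a),c[1]+r*np.sin(a),.078]) for r in rs]).astype(np.float32)
            val=cv2.remap(big,uv[:,0][None],uv[:,1][None],cv2.INTER_LINEAR)[0]
            if val[:6].max()>150 and val[-1]<90:
                k=np.nonzero(val<130)[0]; k=k[0] if len(k) else 0
                if k>0: P.append(c+rs[k]*np.array([np.cos(a),np.sin(a)]))
        P=np.array(P); c,r=circ(P)
        res=np.abs(np.linalg.norm(P-c,axis=1)-r); c,r=circ(P[res<2*np.median(res)+1e-4])
    print(n,len(P),c,r)
print('hub',onz('top',235+221/5,160+191.5/5,.102),onz('scene',190+432/5,160+302/5,.102))
print('handle top scene',onz('scene',190+453/5,160+138/5,.146),'top',onz('top',235+168/5,160+103/5,.146-.01))
o1,d1=ray('top',235+168/5,160+102/5);o2,d2=ray('scene',190+453/5,160+138/5)
print('mark top',onz('top',235+148/5,160+88/5,.078))
b=[('bottle',onz('scene',190+655/5,160+600/5,.06)),('top',onz('top',328,204,.06))];print(b)
E
```

```text
Traceback (most recent call last):
  File "h.py", line 8, in proj
    c=cams.calibration(n); p=c['mtx']@(c['R']@np.asarray(X,float)+c['t']); return p[:2]/p[2]
ValueError: time passes only in moves, steps and waits
```

```bash
sed -i 's/^def ray/CAL={n:cams.calibration(n) for n in ("top","scene","wrist")}\ndef ray/; s/c=cams.calibration(n); /c=CAL[n]; /' h.py; cat > m.py <<'E'
from h import *
def circ(P):
    A=np.c_[2*P,np.ones(len(P))]; s=np.linalg.lstsq(A,(P**2).sum(1),rcond=None)[0]; return s[:2],np.sqrt(s[2]+s[:2]@s[:2])
g0=np.array([0.5284,0.022])
for n in ('top','scene'):
    im=cv2.imread(f'pics/{n}0.png').min(2).astype(np.float32)
    big=cv2.GaussianBlur(im,(0,0),.6)
    c=g0.copy()
    for it in range(4):
        P=[]
        for a in np.radians(np.arange(0,360,4)):
            rs=np.arange(.066,.084,.0005)
            uv=np.array([proj(n,[c[0]+r*np.cos(a),c[1]+r*np.sin(a),.078]) for r in rs]).astype(np.float32)
            val=cv2.remap(big,uv[:,0][None].copy(),uv[:,1][None].copy(),cv2.INTER_LINEAR)[0]
            if val[:6].max()>150 and val[-1]<90:
                k=np.nonzero(val<130)[0]; k=k[0] if len(k) else 0
                if k>0: P.append(c+rs[k]*np.array([np.cos(a),np.sin(a)]))
        P=np.array(P); c,r=circ(P)
        res=np.abs(np.linalg.norm(P-c,axis=1)-r); c,r=circ(P[res<2*np.median(res)+1e-4])
    print(n,len(P),c,r)
print('hub',onz('top',235+221/5,160+191.5/5,.102),onz('scene',190+432/5,160+302/5,.102))
print('handle top scene',onz('scene',190+453/5,160+138/5,.146),'top',onz('top',235+168/5,160+103/5,.146-.01))
print('mark top',onz('top',235+148/5,160+88/5,.078))
b=[('bottle',onz('scene',190+655/5,160+600/5,.06)),('top',onz('top',328,204,.06))];print(b)
E
python3 m.py
```

```text
top 75 [0.52750015 0.0249721 ] 0.07634229558964271
scene 53 [0.52609268 0.0244475 ] 0.07626298123135868
hub [0.52627851 0.02585843 0.102     ] [0.52373227 0.02118995 0.102     ]
handle top scene [0.57386423 0.05628354 0.146     ] top [0.57287312 0.05673761 0.136     ]
mark top [0.58613359 0.0647197  0.078     ]
[('bottle', array([ 0.4974442 , -0.13645577,  0.06      ])), ('top', array([ 0.51031378, -0.11841883,  0.06      ]))]
```

{"method": "step_arm", "body": {
  "increments": [-5,-3.4,0,0,0,-2,0,-10,-6.8,0,0,0,-4,0,-15,-10.2,0,0,0,-6,0,-20,-13.6,0,0,0,-8,0,-25,-17,0,0,0,-10,0,-30,-20.4,0,0,0,-12,0,-35,-23.8,0,0,0,-14,0,-40,-27.2,0,0,0,-15,0,-45,-30.6,0,0,0,-16,0,-49.5,-34,0,0,0,-17.1,0,-49.5,-34,0,0,0,-17.1,0,-49.5,-34,0,0,0,-17.1,0],
  "grip_force": 20
}}

```text
time: 1.15
tcp_pos: [0.481, 0.1566, 0.2313]
orientation: [0.0, -0.0, 1.0, -0.0]
force: [0.9, 1.7, -1.3]
finger_gap: -0.001
```

{"method": "step_arm", "body": {
  "increments": [-3,-3.8,0,0,0,0,0,-6.1,-7.6,0,0,0,0,0,-6.1,-7.6,0,0,0,0,0,-6.1,-7.6,2,0,0,0,0,-6.1,-7.6,4,0,0,0,0]
}}

```text
time: 1.57
tcp_pos: [0.5422, 0.0815, 0.191]
orientation: [0.001, 0.001, 1.0, -0.0]
force: [-0.3, 1.4, -1.1]
finger_gap: -0.0
```

```bash
python3 - <<'E'
from h import *
o=robot.observe();print(o['tcp_pos'],o['orientation'],o['joint_pos'],o['finger_gap'])
a=[cv2.resize(cams.capture('scene')[140:300,190:350],(480,480)),]
w=cams.capture('wrist'); 
cv2.imwrite('pics/s1.png',a[0][:,:,::-1]);cv2.imwrite('pics/w1.png',w[:,:,::-1])
E
```

```text
[0.54219351 0.08151011 0.19099584] [ 5.07516823e-04  6.86897914e-04  9.99999635e-01 -3.85637270e-05] [ 8.73307908e-03  1.11282654e-01  1.56305922e+00 -8.71614969e-05
  1.46623652e+00 -1.56068040e+00] -0.00010096296420417009
```

View pics/s1.png

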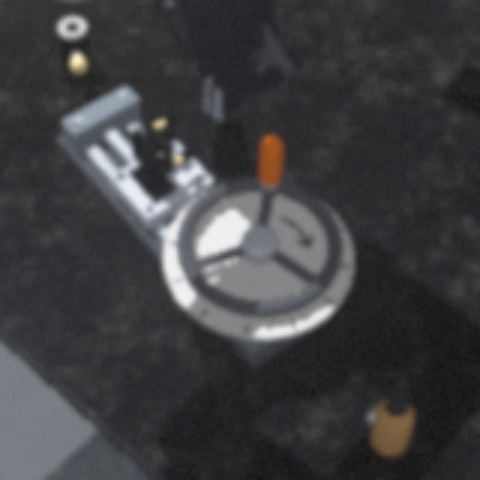

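View pics/w1.png

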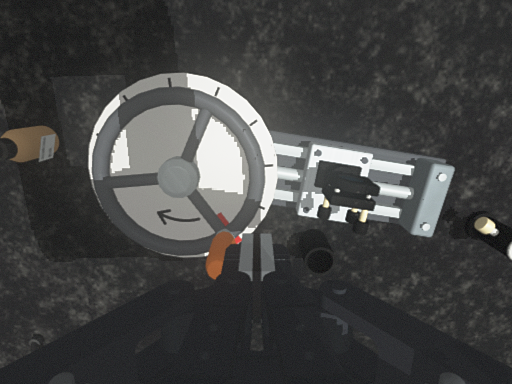

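{"method": "step_arm", "body": {
  "increments": [0,0.05,2,0,0,0,0,0,0.05,4,0,0,0,0,0,0.05,6,0,0,0,0,0,0.05,7.5,0,0,0,0,0,0.05,7.9,0,0,0,0,0,0.05,7.9,0,0,0,0]
}}

```text
time: 2.17
tcp_pos: [0.5411, 0.0834, 0.1124]
orientation: [-0.001, -0.001, 1.0, -0.0]
force: [-0.1, -0.7, 1.0]
finger_gap: 0.003
```

```bash
python3 - <<'E'
from h import *
o=robot.observe();print(o['tcp_pos'],o['force'])
for n in range(11):
    s=74-36*n
    r=[]
    for k in range(1,13):
        a,b=np.radians(s),np.radians(s-3*k)
        r.append(f"{-5.8*(np.cos(b)-np.cos(a)):.2f}, {5.8*(np.sin(b)-np.sin(a)):.2f}")
    print(s,' | '.join(r))
E
```

```text
[0.5411012  0.08339348 0.11236767] [-0.13241145 -0.68566837  0.96169137]
74 -0.29, -0.09 | -0.57, -0.20 | -0.85, -0.32 | -1.12, -0.45 | -1.39, -0.60 | -1.64, -0.77 | -1.89, -0.94 | -2.13, -1.13 | -2.36, -1.33 | -2.57, -1.55 | -2.78, -1.77 | -2.97, -2.00
38 -0.18, -0.24 | -0.35, -0.50 | -0.50, -0.76 | -0.64, -1.03 | -0.77, -1.30 | -0.88, -1.59 | -0.98, -1.88 | -1.06, -2.17 | -1.12, -2.46 | -1.17, -2.76 | -1.21, -3.07 | -1.23, -3.37
2 -0.00, -0.30 | 0.01, -0.61 | 0.04, -0.91 | 0.08, -1.21 | 0.15, -1.51 | 0.22, -1.80 | 0.31, -2.09 | 0.42, -2.38 | 0.54, -2.65 | 0.68, -2.93 | 0.82, -3.19 | 0.99, -3.45
-34 0.18, -0.25 | 0.37, -0.48 | 0.57, -0.71 | 0.78, -0.93 | 1.00, -1.13 | 1.24, -1.33 | 1.48, -1.51 | 1.73, -1.68 | 2.00, -1.83 | 2.27, -1.97 | 2.54, -2.10 | 2.82, -2.21
-70 0.29, -0.10 | 0.58, -0.18 | 0.88, -0.24 | 1.18, -0.29 | 1.48, -0.33 | 1.78, -0.35 | 2.08, -0.35 | 2.39, -0.34 | 2.69, -0.31 | 2.99, -0.26 | 3.29, -0.20 | 3.58, -0.13
-106 0.29, 0.09 | 0.57, 0.20 | 0.85, 0.32 | 1.12, 0.45 | 1.39, 0.60 | 1.64, 0.77 | 1.89, 0.94 | 2.13, 1.13 | 2.36, 1.33 | 2.57, 1.55 | 2.78, 1.77 | 2.97, 2.
[... 156 characters left out ...]
 3.37
-178 0.00, 0.30 | -0.01, 0.61 | -0.04, 0.91 | -0.08, 1.21 | -0.15, 1.51 | -0.22, 1.80 | -0.31, 2.09 | -0.42, 2.38 | -0.54, 2.65 | -0.68, 2.93 | -0.82, 3.19 | -0.99, 3.45
-214 -0.18, 0.25 | -0.37, 0.48 | -0.57, 0.71 | -0.78, 0.93 | -1.00, 1.13 | -1.24, 1.33 | -1.48, 1.51 | -1.73, 1.68 | -2.00, 1.83 | -2.27, 1.97 | -2.54, 2.10 | -2.82, 2.21
-250 -0.29, 0.10 | -0.58, 0.18 | -0.88, 0.24 | -1.18, 0.29 | -1.48, 0.33 | -1.78, 0.35 | -2.08, 0.35 | -2.39, 0.34 | -2.69, 0.31 | -2.99, 0.26 | -3.29, 0.20 | -3.58, 0.13
-286 -0.29, -0.09 | -0.57, -0.20 | -0.85, -0.32 | -1.12, -0.45 | -1.39, -0.60 | -1.64, -0.77 | -1.89, -0.94 | -2.13, -1.13 | -2.36, -1.33 | -2.57, -1.55 | -2.78, -1.77 | -2.97, -2.00
```

{"method": "step_arm", "body": {
  "increments": [-0.35,-0.2,0,0,0,0,0,-0.67,-0.4,0,0,0,0,0,-0.99,-0.6,0,0,0,0,0,-1.26,-0.76,0,0,0,0,0,-1.53,-0.91,0,0,0,0,0,-1.78,-1.08,0,0,0,0,0,-2.03,-1.25,0,0,0,0,0,-2.27,-1.44,0,0,0,0,0,-2.5,-1.64,0,0,0,0,0,-2.71,-1.86,0,0,0,0,0,-2.92,-2.08,0,0,0,0,0,-3.11,-2.31,0,0,0,0,0]
}}

```text
time: 3.17
tcp_pos: [0.5727, 0.0599, 0.1123]
orientation: [0.0, -0.0, 1.0, 0.0]
force: [-2.6, 2.5, 2.1]
finger_gap: -0.001
```

```bash
python3 - <<'E'
from h import *
o=robot.observe();print(o['tcp_pos'],o['force'])
d=o['tcp_pos'][:2]-[.5265,.0245];print(np.hypot(*d),np.degrees(np.arctan2(d[1],d[0])))
w=cams.capture('wrist');cv2.imwrite('pics/w2.png',w[:,:,::-1])
E
```

```text
[0.57268967 0.05991344 0.11230712] [-2.58385195  2.54356105  2.10319884]
0.05820306868933371 37.47724618276335
```

View pics/w2.png

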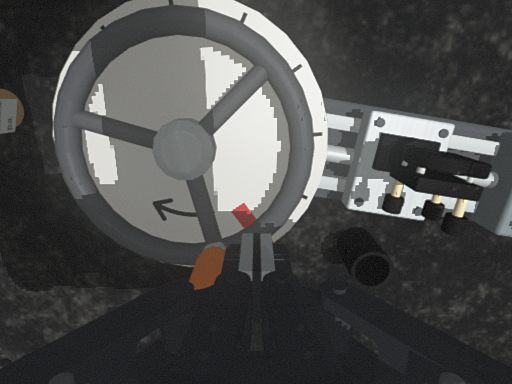

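{"method": "step_arm", "body": {
  "increments": [-0.18,-0.24,0,0,0,0,0,-0.35,-0.5,0,0,0,0,0,-0.5,-0.76,0,0,0,0,0,-0.64,-1.03,0,0,0,0,0,-0.77,-1.3,0,0,0,0,0,-0.88,-1.59,0,0,0,0,0,-0.98,-1.88,0,0,0,0,0,-1.06,-2.17,0,0,0,0,0,-1.12,-2.46,0,0,0,0,0,-1.17,-2.76,0,0,0,0,0,-1.21,-3.07,0,0,0,0,0,-1.23,-3.37,0,0,0,0,0]
}}

```text
time: 4.22
tcp_pos: [0.5847, 0.0261, 0.1122]
orientation: [-0.0, -0.0, 1.0, -0.0]
force: [-0.3, 3.2, 0.6]
finger_gap: -0.003
```

{"method": "step_arm", "body": {
  "increments": [0,-0.3,0,0,0,0,0,0.01,-0.61,0,0,0,0,0,0.04,-0.91,0,0,0,0,0,0.08,-1.21,0,0,0,0,0,0.15,-1.51,0,0,0,0,0,0.22,-1.8,0,0,0,0,0,0.31,-2.09,0,0,0,0,0,0.42,-2.38,0,0,0,0,0,0.54,-2.65,0,0,0,0,0,0.68,-2.93,0,0,0,0,0,0.82,-3.19,0,0,0,0,0,0.99,-3.45,0,0,0,0,0]
}}

```text
time: 5.22
tcp_pos: [0.5748, -0.0085, 0.1123]
orientation: [0.0, -0.0, 1.0, -0.0]
force: [1.4, 1.7, 0.2]
finger_gap: -0.004
```

```bash
cat > st.py <<'E'
from h import *
import sys
o=robot.observe();print(o['time'],o['tcp_pos'],o['force'])
d=o['tcp_pos'][:2]-[.5265,.0245];print(np.hypot(*d),np.degrees(np.arctan2(d[1],d[0])))
w=cams.capture('wrist');cv2.imwrite('pics/%s.png'%sys.argv[1],w[:,:,::-1])
E
python3 st.py w3
```

```text
5.2167 [ 0.57479663 -0.00851415  0.11232628] [1.38731228 1.73222369 0.15186632]
0.05850212229757979 -34.35536369758274
```

View pics/w3.png

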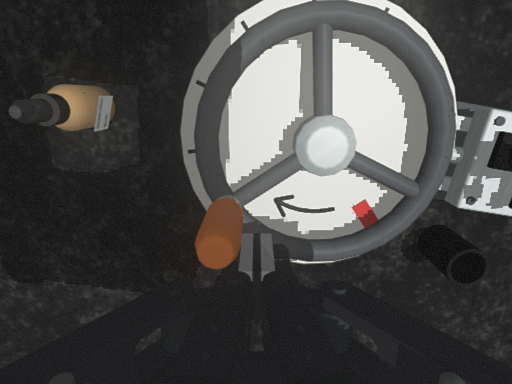

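{"method": "step_arm", "body": {
  "increments": [0.18,-0.25,0,0,0,0,0,0.37,-0.48,0,0,0,0,0,0.57,-0.71,0,0,0,0,0,0.78,-0.93,0,0,0,0,0,1.0,-1.13,0,0,0,0,0,1.24,-1.33,0,0,0,0,0,1.48,-1.51,0,0,0,0,0,1.73,-1.68,0,0,0,0,0,2.0,-1.83,0,0,0,0,0,2.27,-1.97,0,0,0,0,0,2.54,-2.1,0,0,0,0,0,2.82,-2.21,0,0,0,0,0]
}}

```text
time: 6.27
tcp_pos: [0.5464, -0.0305, 0.1124]
orientation: [0.0, -0.0, 1.0, -0.0]
force: [2.1, 1.0, 0.7]
finger_gap: -0.0
```

{"method": "step_arm", "body": {
  "increments": [0.29,-0.1,0,0,0,0,0,0.58,-0.18,0,0,0,0,0,0.88,-0.24,0,0,0,0,0,1.18,-0.29,0,0,0,0,0,1.48,-0.33,0,0,0,0,0,1.78,-0.35,0,0,0,0,0,2.08,-0.35,0,0,0,0,0,2.39,-0.34,0,0,0,0,0,2.69,-0.31,0,0,0,0,0,2.99,-0.26,0,0,0,0,0,3.29,-0.2,0,0,0,0,0,3.58,-0.13,0,0,0,0,0]
}}

```text
time: 7.27
tcp_pos: [0.5106, -0.0316, 0.1123]
orientation: [-0.0, -0.0, 1.0, -0.0]
force: [2.7, -1.2, 0.1]
finger_gap: -0.001
```

```bash
python3 st.py w4
```

```text
7.2667 [ 0.51056856 -0.0316035   0.11231045] [ 2.73379862 -1.22630737  0.06650072]
0.05832163723972125 -105.85270202124174
```

View pics/w4.png

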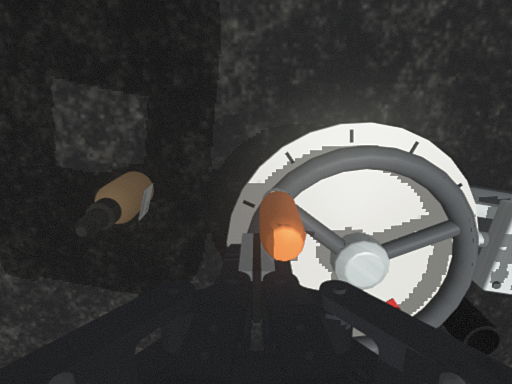

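{"method": "step_arm", "body": {
  "increments": [0.29,0.09,0,0,0,0,0,0.57,0.2,0,0,0,0,0,0.85,0.32,0,0,0,0,0,1.12,0.45,0,0,0,0,0,1.39,0.6,0,0,0,0,0,1.64,0.77,0,0,0,0,0,1.89,0.94,0,0,0,0,0,2.13,1.13,0,0,0,0,0,2.36,1.33,0,0,0,0,0,2.57,1.55,0,0,0,0,0,2.78,1.77,0,0,0,0,0,2.97,2.0,0,0,0,0,0]
}}

```text
time: 8.32
tcp_pos: [0.4809, -0.0114, 0.1123]
orientation: [-0.0, -0.0, 1.0, -0.0]
force: [0.7, -1.8, 0.5]
finger_gap: 0.001
```

{"method": "step_arm", "body": {
  "increments": [0.18,0.24,0,0,0,0,0,0.35,0.5,0,0,0,0,0,0.5,0.76,0,0,0,0,0,0.64,1.03,0,0,0,0,0,0.77,1.3,0,0,0,0,0,0.88,1.59,0,0,0,0,0,0.98,1.88,0,0,0,0,0,1.06,2.17,0,0,0,0,0,1.12,2.46,0,0,0,0,0,1.17,2.76,0,0,0,0,0,1.21,3.07,0,0,0,0,0,1.23,3.37,0,0,0,0,0]
}}

```text
time: 9.32
tcp_pos: [0.4688, 0.0224, 0.1123]
orientation: [-0.0, -0.0, 1.0, -0.0]
force: [0.2, -3.1, -1.4]
finger_gap: -0.001
```

```bash
python3 st.py w5
```

```text
9.3167 [0.46878252 0.02236353 0.11226792] [ 0.20034181 -3.0814286  -1.36369828]
0.057757005198281496 -177.88010311561507
```

View pics/w5.png

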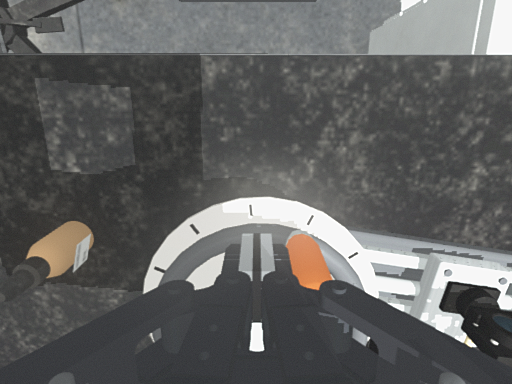

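{"method": "step_arm", "body": {
  "increments": [0,0.3,0,0,0,0,0,-0.01,0.61,0,0,0,0,0,-0.04,0.91,0,0,0,0,0,-0.08,1.21,0,0,0,0,0,-0.15,1.51,0,0,0,0,0,-0.22,1.8,0,0,0,0,0,-0.31,2.09,0,0,0,0,0,-0.42,2.38,0,0,0,0,0,-0.54,2.65,0,0,0,0,0,-0.68,2.93,0,0,0,0,0,-0.82,3.19,0,0,0,0,0,-0.99,3.45,0,0,0,0,0]
}}

```text
time: 10.37
tcp_pos: [0.4788, 0.0569, 0.1122]
orientation: [-0.0, -0.0, 1.0, 0.0]
force: [-2.6, -1.4, 0.4]
finger_gap: 0.0
```

{"method": "step_arm", "body": {
  "increments": [-0.18,0.25,0,0,0,0,0,-0.37,0.48,0,0,0,0,0,-0.57,0.71,0,0,0,0,0,-0.78,0.93,0,0,0,0,0,-1.0,1.13,0,0,0,0,0,-1.24,1.33,0,0,0,0,0,-1.48,1.51,0,0,0,0,0,-1.73,1.68,0,0,0,0,0,-2.0,1.83,0,0,0,0,0,-2.27,1.97,0,0,0,0,0,-2.54,2.1,0,0,0,0,0,-2.82,2.21,0,0,0,0,0]
}}

```text
time: 11.37
tcp_pos: [0.5072, 0.0789, 0.1123]
orientation: [-0.0, -0.0, 1.0, -0.0]
force: [-2.4, -1.1, -0.5]
finger_gap: 0.001
```

```bash
python3 st.py w6; python3 - <<'E'
from h import *
s=cams.capture('scene');cv2.imwrite('pics/s6.png',cv2.resize(s[140:290,180:330],(600,600))[:,:,::-1])
E
```

```text
11.3667 [0.50717775 0.07888318 0.11227697] [-2.37462406 -1.13359354 -0.53479418]
0.05771377236305066 109.56004136302089
```

View pics/w6.png

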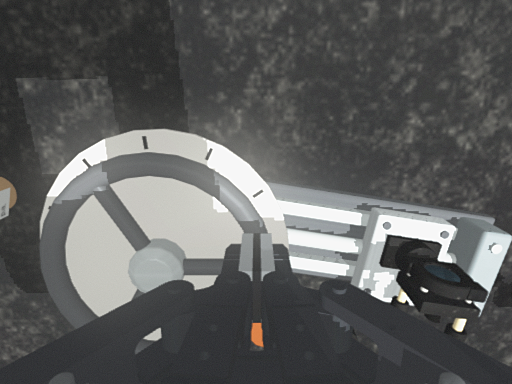

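View pics/s6.png

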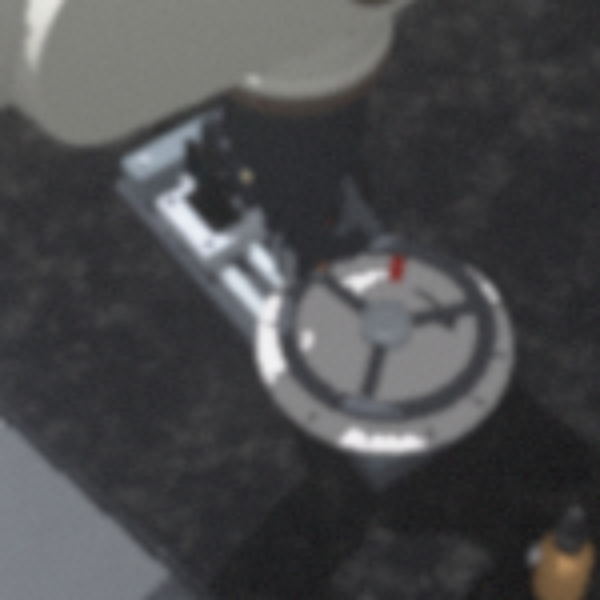

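{"method": "step_arm", "body": {
  "increments": [-0.29,0.1,0,0,0,0,0,-0.58,0.18,0,0,0,0,0,-0.88,0.24,0,0,0,0,0,-1.18,0.29,0,0,0,0,0,-1.48,0.33,0,0,0,0,0,-1.78,0.35,0,0,0,0,0,-2.08,0.35,0,0,0,0,0,-2.39,0.34,0,0,0,0,0,-2.69,0.31,0,0,0,0,0,-2.99,0.26,0,0,0,0,0,-3.29,0.2,0,0,0,0,0,-3.58,0.13,0,0,0,0,0]
}}

```text
time: 12.47
tcp_pos: [0.543, 0.08, 0.1123]
orientation: [-0.0, -0.0, 1.0, -0.0]
force: [-2.9, -0.2, 0.7]
finger_gap: 0.001
```

```bash
python3 st.py w7; python3 - <<'E'
from h import *
s=cams.capture('scene');cv2.imwrite('pics/s7.png',cv2.resize(s[140:290,180:330],(600,600))[:,:,::-1])
E
```

```text
12.4667 [0.54301928 0.08000224 0.11228428] [-2.88109121 -0.20795736  0.73546052]
0.05790842087904779 73.42527792345514
```

View pics/w7.png

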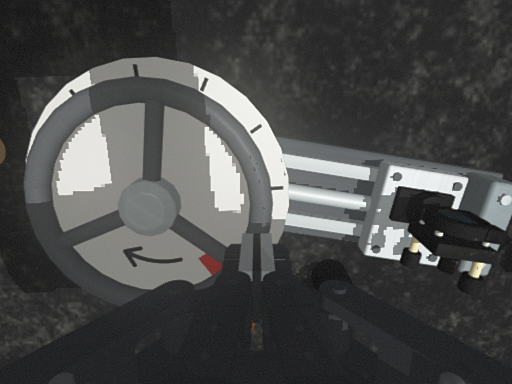

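View pics/s7.png

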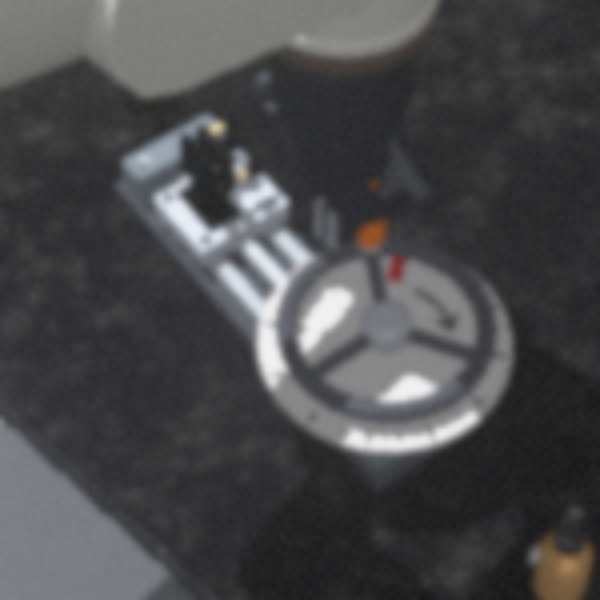

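```bash
cat >> h.py <<'E'
from scipy.spatial.transform import Rotation as Ro
C0=np.array([.5265,.0245])
def wonz(o,u,v,z):
    T=CAL['wrist']['tool_from_camera']; q=o['orientation']; R=Ro.from_quat([q[1],q[2],q[3],q[0]]).as_matrix()
    d=R@T[:3,:3]@np.linalg.inv(CAL['wrist']['mtx'])@np.array([u,v,1.]); p=o['tcp_pos']+R@T[:3,3]
    return p+d*(z-p[2])/d[2]
def ang(a,b): return np.degrees(np.arctan2(*(np.asarray(b)[:2]-np.asarray(a)[:2])[::-1]))
E
python3 - <<'E'
from h import *
o=robot.observe()
im=cv2.imread('pics/w7.png'); hsv=cv2.cvtColor(im,cv2.COLOR_BGR2HSV)
m=(cv2.inRange(hsv,(0,150,80),(4,255,255))|cv2.inRange(hsv,(174,150,80),(180,255,255)))
ys,xs=np.nonzero(m);print(len(xs),xs.min(),xs.max(),ys.min(),ys.max(),xs.mean(),ys.mean())
h=wonz(o,149,207,.102);print('hub',h)
for z in (.088,.092,.096):
    for a,b in (((152,175),(155,110)),((122,219),(66,241)),((182,229),(212,251))):
        A=wonz(o,*a,z);B=wonz(o,*b,z); print(z,'spoke',ang(A,B),'from C0',ang(C0,B),'from hub',ang(h,B), B)
M=wonz(o,xs.mean(),ys.mean(),.078);print('mark',M,ang(C0,M),ang(h,M))
cv2.imwrite('pics/w7z.png',cv2.resize(im[140:310,20:300],None,fx=2.8,fy=2.8,interpolation=cv2.INTER_CUBIC))
E
```

```text
182 200 221 255 273 211.17582417582418 264.5
hub [0.52414209 0.02792786 0.102     ]
0.088 spoke 172.37138832559754 from C0 172.63804687521537 from hub 176.51341250427117 [0.47839716 0.03071499 0.088     ]
0.088 spoke -68.11986612013185 from C0 -65.40596971465627 from hub -64.699741944525 [ 0.54901508 -0.02469075  0.088     ]
0.088 spoke 50.187933315471135 from C0 47.73665175197178 from hub 42.17098710651464 [0.5550939 0.0559647 0.088    ]
0.092 spoke 172.3713883255975 from C0 171.27815358458076 from hub 175.04694123159757 [0.47820662 0.03190877 0.092     ]
0.092 spoke -68.11986612013182 from C0 -66.14899451397595 from hub -65.34813213171239 [ 0.54713374 -0.02217039  0.092     ]
0.092 spoke 50.18793331547134 from C0 50.34729828230841 from hub 44.70247544780692 [0.55306702 0.05655393 0.092     ]
0.096 spoke 172.37138832559754 from C0 169.93865978804652 from hub 173.59897622759823 [0.47801608 0.03310255 0.096     ]
0.096 spoke -68.11986612013183 from C0 -66.98699794675625 from hub -66.07313921740196 [ 0.5452524  -0.01965004  0.096     ]
0.096 spoke 50.187933315471334 from C0 53.065271834007675 from hub 47.36474972158143 [0.55104013 0.05714316 0.096     ]
mark [0.56910291 0.05366198 0.078     ] 34.3919036636765 29.78542934038677
```

View pics/w7z.png

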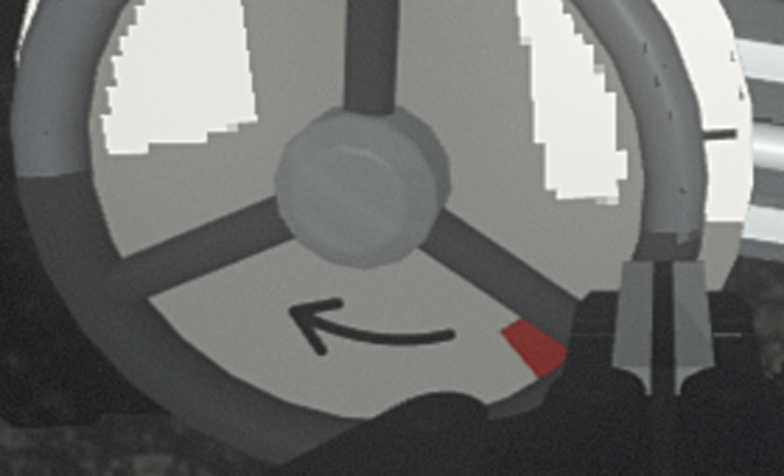

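{"method": "step_arm", "body": {
  "increments": [-0.15,-0.04,0,0,0,0,0,-0.29,-0.09,0,0,0,0,0,-0.43,-0.14,0,0,0,0,0,-0.57,-0.2,0,0,0,0,0,-0.71,-0.26,0,0,0,0,0,-0.85,-0.32,0,0,0,0,0,-0.97,-0.38,0,0,0,0,0,-1.08,-0.43,0,0,0,0,0,-1.16,-0.48,0,0,0,0,0,-1.21,-0.5,0,0,0,0,0,-1.21,-0.5,0,0,0,0,0]
}}

```text
time: 13.48
tcp_pos: [0.555, 0.075, 0.1123]
orientation: [0.0, -0.0, 1.0, -0.0]
force: [-0.6, 1.1, 0.5]
finger_gap: -0.002
```

```bash
python3 st.py w8; python3 - <<'E'
import cv2
im=cv2.imread('pics/w8.png');cv2.imwrite('pics/w8z.png',cv2.resize(im[60:310,30:300],None,fx=2.4,fy=2.4,interpolation=cv2.INTER_CUBIC))
im=cv2.imread('pics/w1.png');cv2.imwrite('pics/w1z.png',cv2.resize(im[60:290,80:290],None,fx=2.6,fy=2.6,interpolation=cv2.INTER_CUBIC))
E
```

```text
13.4833 [0.55495477 0.07498041 0.11230452] [-0.59343354  1.08123946  0.52363382]
0.057947785623624876 60.5909377006785
```

View pics/w8z.png

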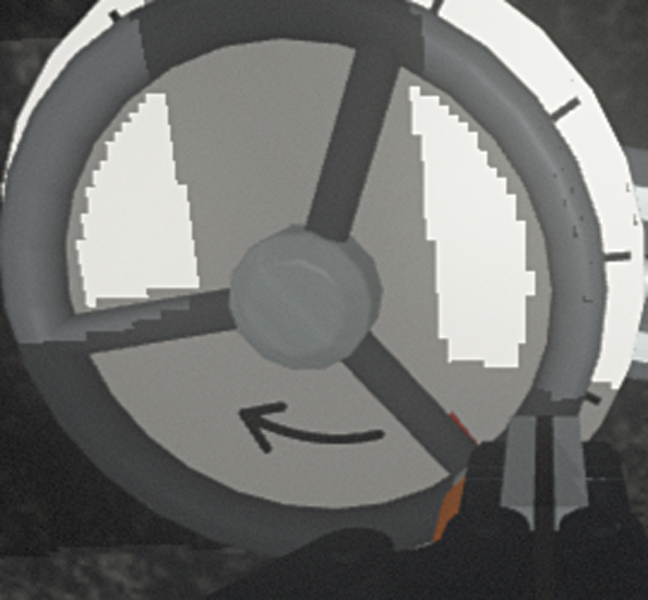

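View pics/w1z.png

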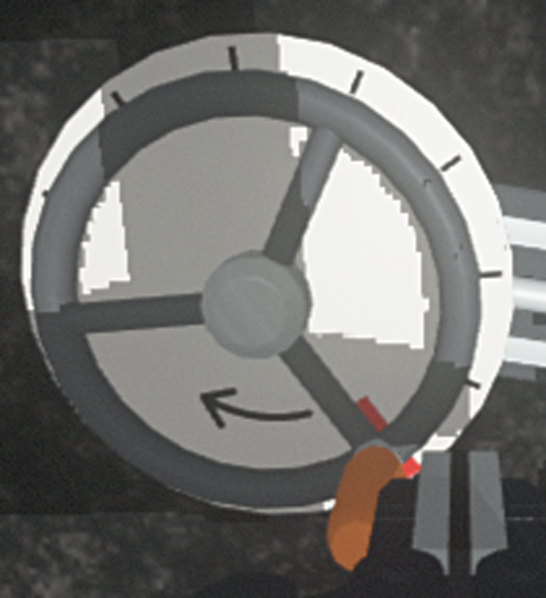

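```bash
python3 - <<'E'
from h import *
o=robot.observe()
o1=dict(tcp_pos=np.array([.54219351,.08151011,.19099584]),orientation=np.array([5.075e-4,6.869e-4,.9999996,-3.86e-5]))
for nm,oo,f,off,L in (('w1',o1,2.6,(80,60),[((284,258),(326,138)),((200,309),(85,318)),((297,350),(363,433))]),('w8',o,2.4,(30,60),[((329,230),(376,60)),((232,309),(88,334)),((363,343),(462,460))])):
    for a,b in L:
        A,B=[wonz(oo,off[0]+p[0]/f,off[1]+p[1]/f,.092) for p in (a,b)]
        print(nm,ang(A,B), ang(A,B)%120)
E
```

```text
w1 157.99094236058286 37.990942360582864
w1 -85.48793548838891 34.51206451161109
w1 35.1529815510512 35.1529815510512
w8 160.75433456414459 40.754334564144585
w8 -79.91027059664808 40.089729403351924
w8 36.468873956779845 36.468873956779845
```

{"method": "step_arm", "body": {
  "increments": [0.4,0.2,0,0,0,0,0,0.9,0.45,0,0,0,0,0,1.28,0.65,0,0,0,0,0,1.28,0.65,-2,0,0,0,0,1.28,0.65,-4,0,0,0,0,1.28,0.65,-6,0,0,0,0,1.28,0.65,-7.87,0,0,0,0,1.28,0.65,-7.87,0,0,0,0,1.28,0.65,-7.87,0,0,0,0,1.28,0.65,-7.87,0,0,0,0]
}}

```text
time: 14.37
tcp_pos: [0.5416, 0.0816, 0.1904]
orientation: [-0.0, -0.0, 1.0, -0.0]
force: [-0.1, 0.1, 0.1]
finger_gap: 0.001
```

```bash
python3 st.py w9; python3 - <<'E'
import cv2,numpy as np
a=[]
for n in ('w1','w9'):
    im=cv2.imread(f'pics/{n}.png'); a.append(cv2.resize(im[60:310,85:285],None,fx=2,fy=2,interpolation=cv2.INTER_CUBIC))
cv2.imwrite('pics/cmp9.png',np.hstack(a))
E
```

```text
14.3667 [0.54159246 0.08164312 0.19044327] [-0.14212034  0.12367335  0.13260854]
0.05910260890827965 75.20506132410647
```

View pics/cmp9.png

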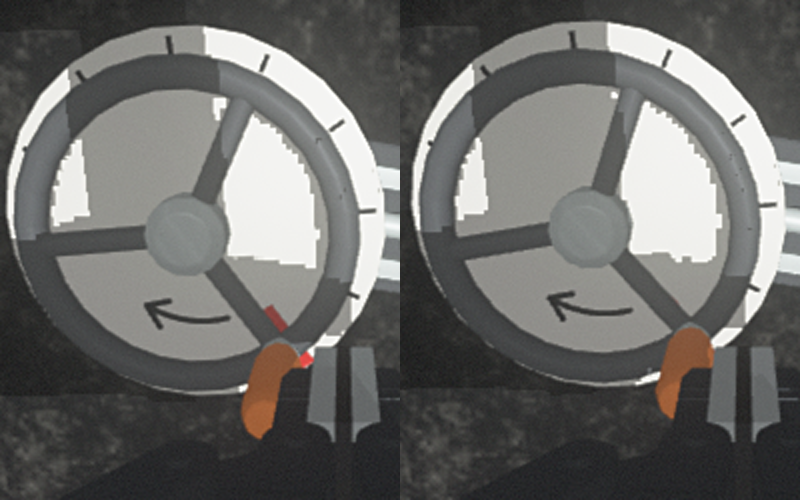

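```bash
cat > sp.py <<'E'
from h import *
def wproj(o,X):
    T=CAL['wrist']['tool_from_camera']; q=o['orientation']; R=Ro.from_quat([q[1],q[2],q[3],q[0]]).as_matrix()
    p=T[:3,:3].T@(R.T@(np.asarray(X)-o['tcp_pos'])-T[:3,3]); p=CAL['wrist']['mtx']@p; return p[:2]/p[2]
def spokes(f,o,hub,z=.092,thr=105):
    g=cv2.imread(f).max(2).astype(np.float32)
    h=wonz(o,*hub,.102)[:2]; th=np.arange(0,360,.25); out=[]
    for r in (.026,.030,.034,.038,.042):
        uv=np.array([wproj(o,[h[0]+r*np.cos(np.radians(t)),h[1]+r*np.sin(np.radians(t)),z]) for t in th],np.float32)
        v=cv2.remap(g,uv[:,:1].T.copy(),uv[:,1:].T.copy(),cv2.INTER_LINEAR)[0]
        row=[]
        for g0 in (40,160,280):
            s=np.abs((th-g0+180)%360-180)<25
            tt=((th-g0+180)%360-180)[s]; dk=v[s]<thr
            k=np.argsort(tt); tt,dk=tt[k],dk[k]
            n,lab,st,_=cv2.connectedComponentsWithStats(dk.astype(np.uint8)[None])
            if n<2: row.append(np.nan); continue
            i=1+np.argmax(st[1:,4]); row.append(tt[lab[0]==i].mean()+g0); 
        out.append(row)
    out=np.array(out); m=np.median(out,0); print(f,h,out.round(1).tolist(),'mean',np.mean(m-[0,120,240]))
    return m
if __name__=='__main__':
    o1=dict(tcp_pos=np.array([.54219351,.08151011,.19099584]),orientation=np.array([5.075e-4,6.869e-4,.9999996,-3.86e-5]))
    o=robot.observe()
    a=spokes('pics/w1.png',o1,(85+186/2,60+234/2)); b=spokes('pics/w9.png',o,(85+189/2,60+229/2)); print(b-a)
E
python3 sp.py
```

```text
pics/w1.png [0.52759391 0.02562138] [[28.6, 157.0, 279.2], [29.5, 159.5, 278.6], [30.0, 160.9, 278.1], [30.5, 161.4, 277.9], [31.1, 161.0, 277.4]] mean 36.333333333333336
pics/w9.png [0.52477186 0.02710568] [[35.0, 162.6, 281.8], [35.5, 162.9, 281.6], [36.1, 163.5, 281.4], [36.5, 164.9, 281.2], [36.8, 165.1, 281.0]] mean 40.333333333333336
[6.125 2.625 3.25 ]
```

{"method": "step_arm", "body": {
  "increments": [0,0,3,0,0,0,0,0,0,6,0,0,0,0,0,0,7.87,0,0,0,0,0,0,7.87,0,0,0,0,-0.5,-0.25,7.87,0,0,0,0,-1.0,-0.5,7.87,0,0,0,0,-1.28,-0.65,7.87,0,0,0,0,-1.36,-0.7,7.87,0,0,0,0,-1.44,-0.75,7.87,0,0,0,0,-1.52,-0.79,7.87,0,0,0,0,-1.58,-0.83,7.87,0,0,0,0,-1.58,-0.83,7.87,0,0,0,0]
}}

```text
time: 15.42
tcp_pos: [0.5578, 0.0732, 0.1125]
orientation: [0.0, -0.0, 1.0, -0.0]
force: [-2.4, 0.4, 1.3]
finger_gap: -0.002
```

```bash
python3 st.py w10
```

```text
15.4167 [0.55782735 0.07315373 0.11247397] [-2.44879874  0.43514539  1.3489785 ]
0.05786699413797194 57.22316876265862
```

{"method": "step_arm", "body": {
  "increments": [0.5,0.3,0,0,0,0,0,1.1,0.55,0,0,0,0,0,1.58,0.83,0,0,0,0,0,1.58,0.83,-2,0,0,0,0,1.58,0.83,-4,0,0,0,0,1.58,0.83,-6,0,0,0,0,1.58,0.83,-7.87,0,0,0,0,1.58,0.83,-7.87,0,0,0,0,1.58,0.83,-7.87,0,0,0,0,1.58,0.83,-7.87,0,0,0,0,1.58,0.83,-7.87,0,0,0,0]
}}

```text
time: 16.38
tcp_pos: [0.5415, 0.0816, 0.19]
orientation: [-0.001, -0.0, 1.0, -0.0]
force: [-1.0, 0.1, 1.0]
finger_gap: 0.002
```

```bash
python3 st.py w11; python3 - <<'E'
import cv2,numpy as np
a=[]
for n in ('w1','w11'):
    im=cv2.imread(f'pics/{n}.png'); a.append(cv2.resize(im[60:310,85:285],None,fx=2,fy=2,interpolation=cv2.INTER_CUBIC))
cv2.imwrite('pics/cmp11.png',np.hstack(a))
from sp import *
print(spokes('pics/w11.png',robot.observe(),(85+189/2,60+229/2)))
E
```

```text
16.3833 [0.5414735  0.08164063 0.1900356 ] [-0.95800957  0.12069732  1.03759999]
0.05906993457117951 75.31600478495105
pics/w11.png [0.52476276 0.02712907] [[31.1, 159.4, 279.2], [32.0, 161.1, 279.1], [32.2, 161.8, 278.8], [32.9, 162.8, 278.5], [33.4, 163.0, 278.4]] mean 37.583333333333336
[ 32.25 161.75 278.75]
```

View pics/cmp11.png

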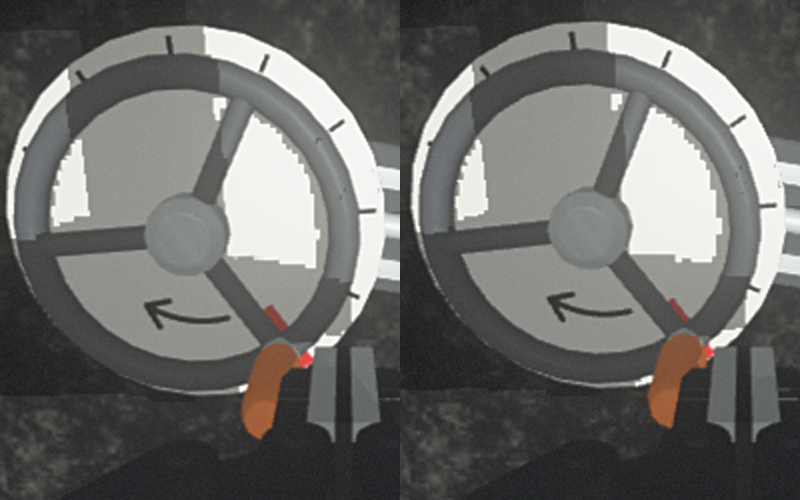

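{"method": "step_arm", "body": {
  "increments": [0,0,3,0,0,0,0,0,0,6,0,0,0,0,0,0,7.87,0,0,0,0,0,0,7.87,0,0,0,0,-0.5,-0.25,7.87,0,0,0,0,-1.0,-0.5,7.87,0,0,0,0,-1.4,-0.73,7.87,0,0,0,0,-1.52,-0.79,7.87,0,0,0,0,-1.58,-0.83,7.87,0,0,0,0,-1.63,-0.86,7.87,0,0,0,0,-1.67,-0.88,7.87,0,0,0,0,-1.67,-0.88,7.87,0,0,0,0]
}}

```text
time: 17.43
tcp_pos: [0.5587, 0.0727, 0.1125]
orientation: [0.0, -0.0, 1.0, -0.0]
force: [-2.4, 0.7, 1.9]
finger_gap: 0.001
```

```bash
python3 st.py w12
```

```text
17.4333 [0.55866872 0.07272203 0.11248003] [-2.38072442  0.6528136   1.92316321]
0.05796715118936005 56.292910985574565
```

{"method": "step_arm", "body": {
  "increments": [0.5,0.3,0,0,0,0,0,1.1,0.55,0,0,0,0,0,1.62,0.87,0,0,0,0,0,1.62,0.87,-2,0,0,0,0,1.62,0.87,-4,0,0,0,0,1.62,0.87,-6,0,0,0,0,1.62,0.87,-7.8,0,0,0,0,1.62,0.87,-7.8,0,0,0,0,1.62,0.87,-7.8,0,0,0,0,1.62,0.87,-7.8,0,0,0,0,1.62,0.87,-7.8,0,0,0,0]
}}

```text
time: 18.4
tcp_pos: [0.542, 0.0816, 0.1894]
orientation: [-0.001, -0.0, 1.0, -0.0]
force: [0.4, -0.3, -0.3]
finger_gap: -0.003
```

```bash
python3 st.py w13; python3 - <<'E'
import cv2,numpy as np
a=[]
for n in ('w1','w13'):
    im=cv2.imread(f'pics/{n}.png'); a.append(cv2.resize(im[60:310,85:285],None,fx=2,fy=2,interpolation=cv2.INTER_CUBIC))
cv2.imwrite('pics/cmp13.png',np.hstack(a))
from sp import *
o=robot.observe()
o1=dict(tcp_pos=np.array([.54219351,.08151011,.19099584]),orientation=np.array([5.075e-4,6.869e-4,.9999996,-3.86e-5]))
for t in (95,105,118): print(spokes('pics/w13.png',o,(85+189/2,60+229/2),thr=t)-spokes('pics/w1.png',o1,(85+186/2,60+234/2),thr=t))
E
```

```text
18.4 [0.54196422 0.08155753 0.18935483] [ 0.36158419 -0.32256557 -0.32088485]
0.05911601594949409 74.83550845102428
pics/w13.png [0.52508658 0.02717832] [[30.4, 161.8, 277.5], [31.0, 162.1, 277.2], [31.4, 161.6, 277.0], [31.8, 162.5, 276.8], [32.4, nan, 276.6]] mean nan
pics/w1.png [0.5275938 0.0256214] [[28.5, 162.5, 279.2], [29.4, 160.9, 278.6], [30.0, 161.2, 278.1], [30.6, 161.6, 277.8], [31.1, nan, 277.4]] mean nan
[ 1.375    nan -1.125]
pics/w13.png [0.52508658 0.02717832] [[30.4, 159.4, 277.4], [30.9, 160.8, 277.2], [31.4, 161.2, 277.0], [31.8, 162.2, 276.8], [32.4, nan, 276.6]] mean nan
pics/w1.png [0.5275938 0.0256214] [[28.6, 157.0, 279.2], [29.5, 159.5, 278.6], [30.0, 160.9, 278.1], [30.5, 161.4, 277.9], [31.1, 161.0, 277.4]] mean 36.333333333333336
[ 1.375    nan -1.125]
pics/w13.png [0.52508658 0.02717832] [[30.4, 158.8, 277.4], [30.9, 160.6, 277.2], [31.4, 161.1, 276.9], [31.8, 162.1, 276.9], [32.4, 161.2, 276.6]] mean 36.458333333333336
pics/w1.png [0.5275938 0.0256214] [[28.6, 157.0, 279.1], [29.4, 159.4, 278.5], [30.0, 160.9, 278.0], [30.5, 161.1, 277.8], [31.1, 160.5, 277.4]] mean 36.166666666666664
[ 1.375  0.625 -1.125]
```

View pics/cmp13.png

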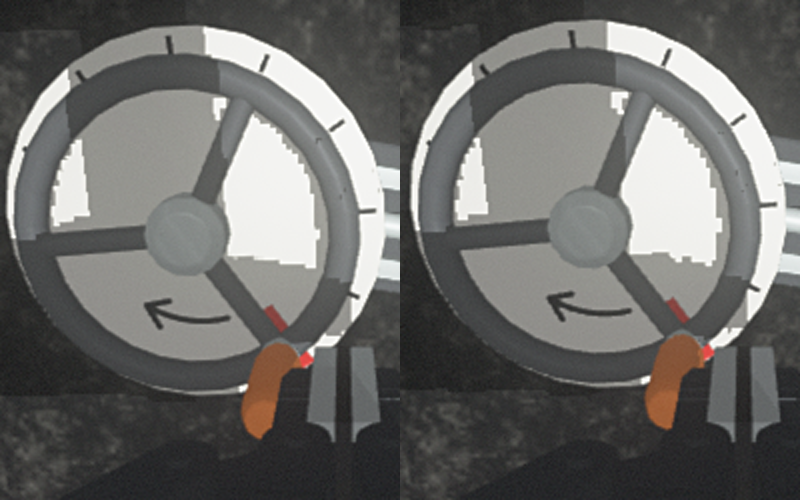

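{"method": "step_arm", "body": {
  "increments": [0,0,-3,0,0,0,0,0,0,-6,0,0,0,0,3,3,-6,0,0,0,0,6,6,-6,0,0,0,0,9,9,-6,0,0,0,0,12,12,-6,0,0,0,0,14,15,-6,0,0,0,0,16,18,-6,0,0,0,0,18,21,-6,0,0,0,0,20,24,-6,0,0,0,0,20,26,-6,0,0,0,0,20,28,-6,0,0,0,0]
}}

```text
time: 19.45
tcp_pos: [0.3409, 0.3628, 0.25]
orientation: [-0.0, -0.001, 1.0, -0.0]
force: [-0.2, -0.1, -0.7]
finger_gap: -0.004
```

{"method": "step_arm", "body": {
  "increments": [3,4,0,0,0,0,0,5,8,0,0,0,0,0,7,11,0,0,0,0,0,7,13,0,0,0,0,0,7,13,0,0,0,0,0,7,13,0,0,0,0,0]
}}

```text
time: 19.95
tcp_pos: [0.2715, 0.4919, 0.2491]
orientation: [-0.001, -0.001, 1.0, -0.001]
force: [0.1, -0.6, -0.3]
finger_gap: -0.001
```

```bash
python3 - <<'E'
from h import *
print(robot.observe()['tcp_pos'],robot.observe()['time'])
for n,(x0,x1,y0,y1) in dict(top=(235,320,160,235),scene=(190,340,160,310)).items():
    im=cams.capture(n); i0=cv2.imread(f'pics/{n}0.png')[:,:,::-1].copy()
    cv2.imwrite(f'pics/{n}F.png',im[:,:,::-1])
    a=np.hstack([cv2.resize(q[y0:y1,x0:x1],(400,int(400*(y1-y0)/(x1-x0))),interpolation=cv2.INTER_CUBIC) for q in (i0,im)])
    cv2.imwrite(f'pics/cmpF{n}.png',a[:,:,::-1])
    P=[]
    for q in (i0,im):
        m=orange(q)[y0:y1,x0:x1].copy()
        ncc,l,s,c=cv2.connectedComponentsWithStats(m); 
        k=1+np.argmax([-abs(c[i][0]+x0-(268 if n=='top' else 280))-abs(c[i][1]+y0-(180 if n=='top' else 192)) for i in range(1,ncc)])
        # weighted centroid by saturation in box
        bx=(slice(170,192),slice(258,282)) if n=='top' else (slice(180,205),slice(268,292))
        w=np.clip(q[bx][...,0].astype(float)-q[bx][...,2]-60,0,None); yy,xx=np.mgrid[bx]
        print(n,c[k]+[x0,y0],s[k][4],(w*xx).sum()/w.sum(),(w*yy).sum()/w.sum())
        P.append(((w*xx).sum()/w.sum(),(w*yy).sum()/w.sum()))
    A,B=[onz(n,*p,.122 if n=='scene' else .135)[:2] for p in P]
    print('angle0',ang(C0,A),'angleF',ang(C0,B))
E
```

```text
[0.27151997 0.4919164  0.24908139] 19.95
top [268.12 180.32] 25 267.8405949256343 179.90201224846894
top [268.07692308 180.38461538] 26 267.68448618385406 179.9205345855156
angle0 35.279988583408695 angleF 35.63697836316332
scene [279.79279279 192.20720721] 111 279.8923980496454 190.87389184397162
scene [279.64814815 192.23148148] 108 279.6802728823195 190.87026719727118
angle0 35.51632124392143 angleF 35.94044463779721
```

View pics/cmpFscene.png

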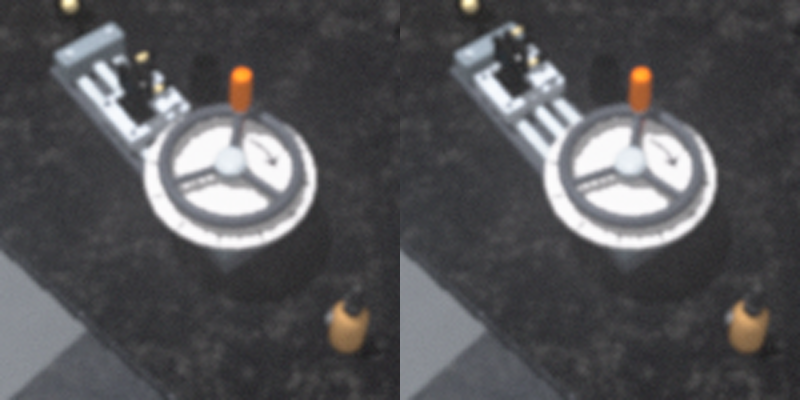

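View pics/sceneF.png

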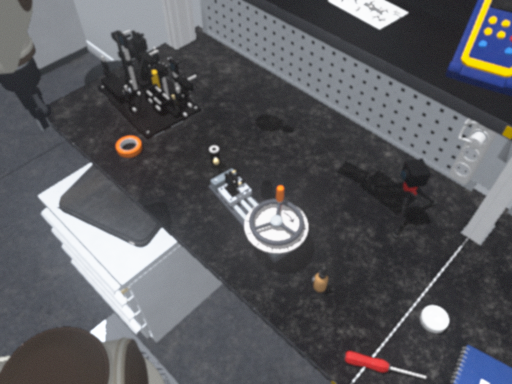

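View pics/cmpFtop.png

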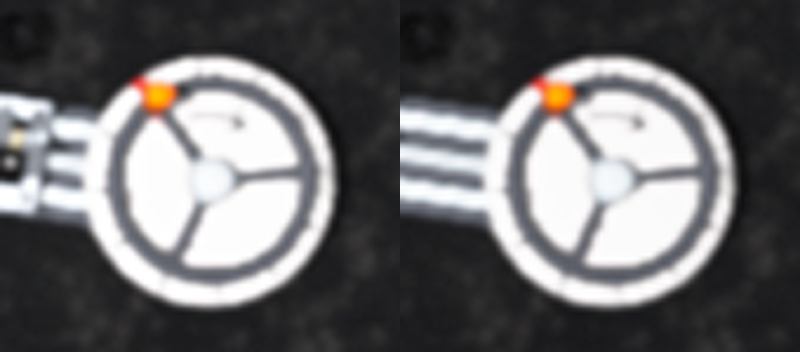

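```bash
python3 -c "
from station import job_done; print(job_done())"
```

```text
the job is handed in; nothing more can be done
None
```

I pushed the wheel one full turn clockwise with the closed fingers, never gripping the handle, and handed the job in at about 20 s of the 51 s allowed. The handle is back over the red mark and was not wound past it.

- **Final angle:** comparing the first and last pictures, the top and scene cameras both put the handle about 0.4° short of where it started. The wrist camera gave about 0.3° short on average. Its three spoke readings disagreed by about ±1.3°, because the hub pick was off, so I trust the other two more.
- **Force:** the wrist force in the readings I took while pushing was at most about 4 N.
- **Carriage:** the mirror carriage moved visibly along the rail. I did not measure the 40 mm.
- **Other objects:** the dropper bottle, lens tube and post holder look unmoved in the final pictures. I judged this by eye, without measuring.
- **Hand:** it finished well clear of the stage, at about x = 0.27, y = 0.49, z = 0.25 m.

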